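# Send the sample jar across on the hand-over slide

### The job

Send the sample jar across: press the long release bar of the hand-over slide down, so that its stop pin sinks, and keep it held down while you push the carriage by its upright tab, past the pin and home against the end block; then let the bar up, so that the pin springs up behind the carriage and locks it there. Lift or carry nothing: the jar rides along standing in its seat on the carriage, and the other things on the desk stay as they are.

Things in the scene. Friction and masses are not known exactly. Their poses are not given: they have to be found in the camera images.
- track: The hand-over slide: white base slab fixed to the desk, 20 mm high, its own x -105 to +50 mm, y -265 to +170 mm; two low rails on it (tops at 26 mm); grey end block at its +y end (y 147 to 167, 45 mm high). Origin at desk height below the stop pin, z up, yawed -0.3 to 0.45 rad. The carriage travels along its +y in a lane centred on x = 0; the release bar lies along its -x edge.
- bar (a point): Middle of the top of the release bar: bare steel, 30 mm wide (centre line at track x = -85 mm), 290 mm long (track y -260 to +30 mm), 8 mm thick; top 42 mm above the desk when up, 28 mm right down. It stays level wherever it is pressed; fingers may slide along it. Behind the tab nothing beside it stands higher than 26 mm but the pin. One piece with the stop pin.
- pin (a point): Top centre of the square steel stop pin, 10 x 10 mm, at track x = 0, y = 0; top 33 mm above the desk when up; sinks with the bar. It blocks the cross bars (10 mm long in y, undersides at 26 mm) under the carriage's front and rear ends; the carriage is hollow between, so if the bar is let up too early the pin rises inside and stops the rear cross bar.
- catch (a joint): How far the release bar and stop pin are pressed down, m: 0 up, 0.014 right down. Spring: about 2 N to start, 8 N right down. The carriage can pass when it is more than 0.007; let go, it springs up by itself unless a cross bar stands over the pin.
- carriage (a joint): Travel of the carriage along track +y, m: starts at 0, runs up to the pin at 0.05, its rear end is past the pin at 0.19, against the end block (home) at 0.20. Friction 1.5 N; it stays where it is left.
- tab (a point): Middle of the rear (-y) face of the carriage's upright grey tab, to be pushed along track +y: 34 mm wide (track x -102 to -68 mm), 8 mm thick, 46 to 86 mm above the desk (this point 66), so it hangs 4 mm over the raised bar. Flush with the carriage's rear end, at track y = -185 mm + travel. Carriage: aluminium plate 84 x 130 mm, top at 42 mm, held to its rails.
- seat (a point): Centre of the floor of the jar's seat, a square of low walls 10 mm high on the carriage plate, 42 mm above the desk; in track axes 85 mm in +x and 85 mm in +y from tab.
- jar: Clear sample jar with a white lid, 44 mm across, 58 mm tall, about 80 g, standing loose in the seat. Origin: centre of its underside, z up.
- spare_jar1: Spare sample jar like the first, empty, 44 mm across, 58 mm tall, on the desk beyond the slide (track +x side). Origin: centre of its underside. Leave alone.
- spare_jar2: Second spare sample jar, the same, also on the desk beyond the slide. Origin: centre of its underside. Leave alone.
- sanitiser: Hand sanitiser bottle, clear with a green label, 42 mm across, 125 mm tall, on the desk beyond the slide among the spare jars. Origin: centre of its underside. Leave alone.
- glue_stick: White glue stick standing upright, 24 mm across, 90 mm tall, on the desk on the slide's -x side, near track (-170, 100) mm. Origin: centre of its underside. Leave alone.
- stamp: Black round hand stamp, 42 mm across, 78 mm tall, on the desk on the slide's -x side, near track (-195, -30) mm. Origin: centre of its underside. Leave alone.
- pen: White and blue pen lying flat, 147 mm long, 10 mm thick, to the right of the slide. Origin: centre of its underside. Leave alone.
- phone: Black mobile phone lying flat, 148 x 72 x 9 mm, to the right of the slide. Origin: centre of its underside. Leave alone.
Things that resemble listed ones, but are neither listed nor needed, are in the scene too. What is shaped like the jar but blue or red is not meant.

How it is judged:
On the way, in this order (a step that is already met when the one before it is completed fails the run):
1. the release bar is pressed down with the carriage still before the pin (value of joint catch above 0.007 m and value of joint carriage below 0.055 m), for 0.05 s.
2. the carriage is pushed home, its rear end past the pin (value of joint carriage above 0.19 m), for 0.1 s.
At the end, for the whole second after the job is handed in: The carriage is at the end block (travel above 0.19 of 0.20 m), the release bar is up again (less than 3 mm down) with the pin locked behind the carriage, and the jar stands upright (within 0.2 rad) and still in its seat, within 10 mm of its centre (value of joint carriage above 0.19 m and value of joint catch below 0.003 m and horizontal distance between jar and seat below 0.01 m and z of jar in the frame of seat below 0.008 m and angle between jar's own z axis and vertical below 0.2 rad and linear speed of jar below 0.02 m/s); the robot touches nothing.
It fails at once if the bar is let up (less than 4 mm down) while the carriage is halfway over the pin (value of joint carriage between 0.063 and 0.177 m and value of joint catch below 0.004 m).
It fails at once if the jar is lifted or tipped out of its seat (z of jar in the frame of seat above 0.012 m or angle between jar's own z axis and vertical above 0.5 rad or horizontal distance between jar and seat above 0.02 m).
It fails at once if something else on the desk is lifted or moved more than 30 mm (distance of any of spare_jar1, spare_jar2, sanitiser, glue_stick, stamp, pen, phone from where it was at the start of the episode above 0.03 m).
It also fails if it takes over 38 s, if anything falls off the work surface, if the arm or the gripper's body presses on something with over 40 N, if the wrist force passes 120 N, or if a joint passes its speed limit or range.

### The arm

A 6-joint arm with a two-finger parallel gripper is mounted at the origin on the work surface. World frame = base frame: x ahead of the robot, y to its left, z up, the work surface at z = 0. Lengths are in m, angles in rad, forces in N, time in s.
With the tool pointing down it reaches from about 0.275 to 0.725 m from the base axis. Payload 15.9 kg.
Tool frame: the origin (TCP) lies on the centre line of the jaws, within the pads' length; the fingertips stand 11 mm ahead of it and the grasp point (between the pads) lies 8 mm behind it; z points along the fingers, y is the direction in which the jaws open and shut (so a half turn about z gives the same grasp; the last joint's range is limited). The gripper opens to 85 mm and grips with 20 to 120 N. Pads are 22 mm wide; open, the fingers measure 114 mm over their backs; the gripper's body (76 mm by 85 mm) begins 54 mm behind the grasp point. The pads swing forward as they close: fully open they stand 13 mm farther back than shut.
Start: joints at [-1.195, 0.213, -0.034, 1.323, 0, 1.571], TCP at [0.184, -0.465, 0.242] pointing down, gripper open.
Joint ranges: [-2.98, 2.98], [-0.74, 1.72], [-1.14, 1.35], [-2.1, 2.04], [-1.57, 1.44], [-3.14, 3.14]. Speed limits (rad/s): [1.89, 1.89, 2.39, 2.57, 3.14, 3.14].

### API

Orientations are given as a rotation vector (axis times angle).
In Python, from bench import ctrl gives the robot as it stands.
- The arm moves only by the shell command python3 -m handwheel 'ROWS' [FORCE]. ROWS is JSON, one flat list of numbers, 7 for each row, row after row: the shift along the tool's x, y, z in cm, then the turn, a rotation vector about the tool's x, y, z in rad, then the opening, from 0 (shut) to 1 (fully open). A call has 1 to 5 rows; each row is the pose to reach, as a shift and turn from the pose commanded when the call began, along the tool's axes at that moment; what a row does not reach only later rows make up. A row lasts 1/10 s, in which the tool goes at most 50 mm and 8.59 degrees, less where a joint would pass 70% of its speed; a pose out of reach is approached as far as the arm can. A call with a gripper value outside its range is refused whole. The fingers move at their own pace and stop on an object; FORCE is the grip in N (left out, the last holds). Time passes only in rows, so rows that repeat a pose let the fingers close. It gives the time, the measured TCP pose, the force and the opening at its end, in the units of the state.
- ctrl.get_obs(): the state, without advancing time (a new reading comes with each control period).
- ctrl.read_camera(name): name is "scene" or "side" or "wrist"; returns the picture (384x512x3 uint8, red, green, blue); there is no depth.
- ctrl.camera_model(name): a dict with "K" (3x3 intrinsics, pixels), "R" (3x3) and "t" (3): a world point X has camera coordinates R X + t. Camera axes: x right, y down, z forward; pixel columns grow to the right and rows downward; lengths in m; the calibration is good to about 2 mm. A picture is of the moment at which its call begins: read the wrist's pose just before it. camera_model takes no time and is no camera call; for the wrist camera it gives the pose at the moment of the call.
- ctrl.sign_off(): hands the job in, once; it reports no verdict.
The state is a dict: "clock": time; "joints": joint angles; "joint_velocities": joint speeds; "effort": joint torques, N m; "tcp_pos": TCP position; "tool_rot": TCP orientation; "force": force on the tool from outside, world axes, zero at the start; "wrist_torque": the same for the moment, N m; "finger_gap": finger opening in m.
Only numpy, scipy, OpenCV 4.12 (cv2) and the standard library are available. Lean on these libraries where they do the work, as an engineer would, in place of code of your own. Each camera call takes 0.05 s, during which the arm holds its last target. There are 200 camera calls.

## Working session

There is one attempt and no reset: what is moved stays moved. The work goes in short steps, Python scripts to look and compute and a shell command to move; the robot and the scene stay as the last step left them, time stands still between calls to the robot, and variables do not carry over. Pictures are saved under pics/ and viewed, about 8 in all and at most 12, crops included, and the job is handed in when it is done.

```bash
ls; mkdir -p pics; python3 - <<'E'
from bench import ctrl
import cv2,json
o=ctrl.get_obs();print(o)
for n in("scene","side"):
    im=ctrl.read_camera(n);cv2.imwrite(f"pics/{n}0.png",im[:,:,::-1]);m=ctrl.camera_model(n);print(n,m)
E
```

```text
pics
{'clock': 0.0, 'joints': array([-1.19500855e+00,  2.13360959e-01, -3.50704016e-02,  1.32347867e+00,
       -3.62976552e-05,  1.57076338e+00]), 'joint_velocities': array([ 0.00027145, -0.00195004, -0.00031376, -0.00076268, -0.00186849,
       -0.00043714]), 'effort': array([ 3.53556665e-03, -6.86161065e+01,  4.87118161e+01,  1.73131528e-02,
        9.98668907e-05, -2.57702391e-05]), 'tcp_pos': array([ 0.18337311, -0.464811  ,  0.24180926]), 'tool_rot': array([-3.08522216e+00, -5.86666687e-01,  3.82622512e-04]), 'force': array([0.22897741, 0.4844095 , 0.27801186]), 'wrist_torque': array([ 0.04593334, -0.00897111,  0.0239908 ]), 'finger_gap': 0.08574094484805382}
scene {'K': array([[488.90833905,   0.        , 258.8411981 ],
       [  0.        , 488.90833905, 190.05938959],
       [  0.        ,   0.        ,   1.        ]]), 'R': array([[ 0.70231919,  0.71169985, -0.01520117],
       [ 0.4194869 , -0.4310216 , -0.79890621],
       [-0.57513346,  0.55471047, -0.6012635 ]]), 't': array([-0.34554307, -0.22996984,  1.85970613])}
side {'K': array([[424.34118688,   0.        , 256.15109659],
       [  0.        , 424.34118688, 191.64443316],
       [  0.        ,   0.        ,   1.        ]]), 'R': array([[ 0.97908794, -0.20243879, -0.02013325],
       [-0.12305294, -0.51050367, -0.85102525],
       [ 0.16200243,  0.83570601, -0.52473867]]), 't': array([-0.59066917,  0.08543248,  0.93892415])}
```

View pics/scene0.png

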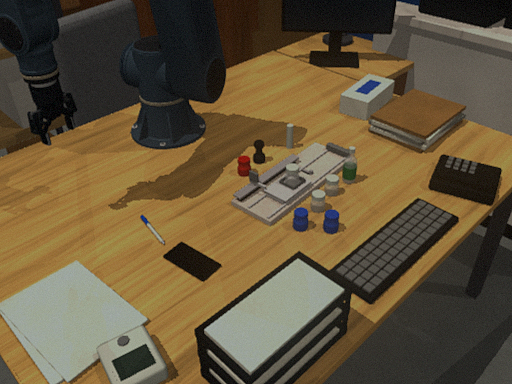

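View pics/side0.png

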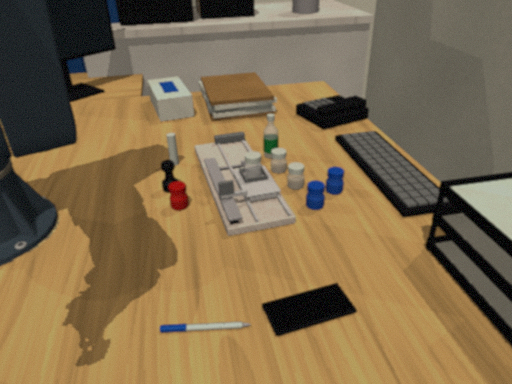

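```bash
python3 - <<'E'
import cv2,numpy as np
a=cv2.imread("pics/scene0.png")[130:230,222:372];b=cv2.imread("pics/side0.png")[120:245,150:340]
cv2.imwrite("pics/c1.png",cv2.resize(a,None,fx=5.3,fy=5.3,interpolation=cv2.INTER_CUBIC))
cv2.imwrite("pics/c2.png",cv2.resize(b,None,fx=4.2,fy=4.2,interpolation=cv2.INTER_CUBIC))
E
```

```text
(no output)
```

View pics/c1.png

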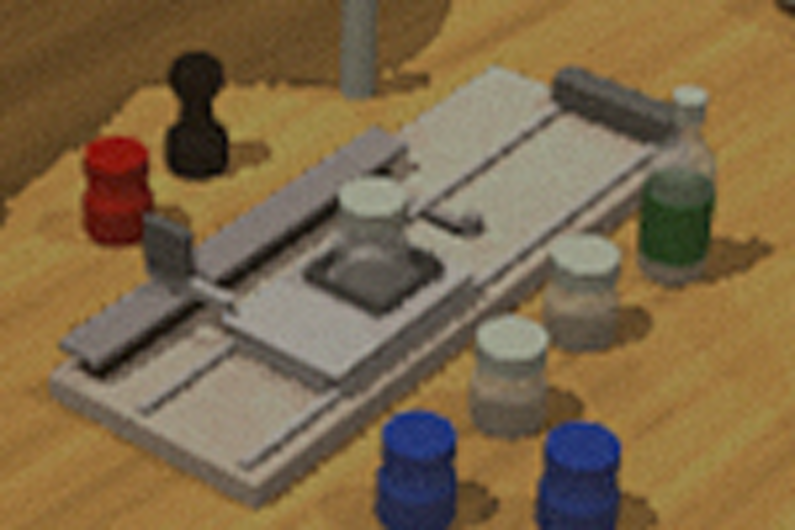

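View pics/c2.png

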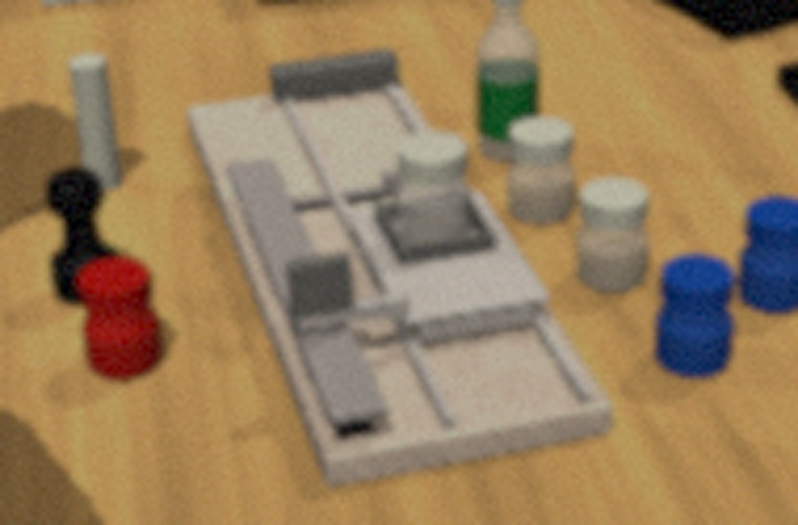

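Views: the track runs away from the robot to its left. In the crops, the slab's near corners are at side (328,460)/(609,408) and scene (52,380)/(258,487), and the tab is about 75 mm from the bar's near end. Next is a small least-squares fit of x, y and yaw on these corners.

```bash
cat > fit.py <<'E'
import numpy as np
from bench import ctrl
from scipy.optimize import least_squares
from scipy.spatial.transform import Rotation as R
S=[((-105,-265,20),(328,462)),((50,-265,20),(609,408)),((-105,170,20),(190,108)),((-100,-260,42),(333,420)),((-70,-260,42),(384,405)),((-100,30,42),(230,165)),((-70,30,42),(275,160))]
C=[((-105,-265,20),(52,380)),((50,-265,20),(258,487)),((-105,170,20),(495,67)),((-100,-260,42),(62,345)),((-70,-260,42),(95,360)),((-100,30,42),(378,128)),((-70,30,42),(408,145))]
obs=[]
for n,L,s,o in(("side",S,4.2,(150,120)),("scene",C,5.3,(222,130))):
    m=ctrl.camera_model(n)
    for p,q in L: obs.append((m,np.array(p)/1e3,(np.array(q)+.5)/s-.5+o))
def T(v,p): c,s=np.cos(v[2]),np.sin(v[2]);return np.array([v[0]+c*p[0]-s*p[1],v[1]+s*p[0]+c*p[1],p[2]])
def f(v):
    r=[]
    for m,p,q in obs:
        x=m["K"]@(m["R"]@T(v,p)+m["t"]);r+=list(x[:2]/x[2]-q)
    return r
s=least_squares(f,[.5,0,0],loss="soft_l1");v=s.x
E
python3 - <<'E'
from fit import *
print(v,np.round(f(v),1))
for p in((-85,-225,39),(-85,-185,66),(-85,15,66),(-85,0,39)):print(p,T(v,np.array(p)/1e3),np.hypot(*T(v,np.array(p)/1e3)[:2]))
o=ctrl.get_obs();M=R.from_rotvec(o["tool_rot"]).as_matrix();print(M.round(3))
E
```

```text
[0.59710647 0.12972765 0.0764674 ] [-0.2 -0.8  2.1 -0.9 -0.  -1.  -0.2 -1.1  1.6 -0.1 -0.1 -0.8  0.3 -1.2
 -1.5 -1.1 -1.   0.3 -0.3 -0.2 -1.4 -0.4 -0.3  0.7 -1.2  0.   0.3 -0.1]
(-85, -225, 39) [ 0.52954326 -0.10110825  0.039     ] 0.5391093983149495
(-85, -185, 66) [ 0.52648755 -0.06122514  0.066     ] 0.5300355202816704
(-85, 15, 66) [0.51120897 0.13819042 0.066     ] 0.5295575509838678
(-85, 0, 39) [0.51235486 0.12323426 0.039     ] 0.5269669664938677
[[ 0.93   0.367 -0.   ]
 [ 0.367 -0.93   0.001]
 [-0.    -0.001 -1.   ]]
```

```bash
cat > go.py <<'E'
import sys
from fit import *
# track target (mm) of TCP -> shift in tool axes (cm) and turn about tool axes
def show(p):
    o=ctrl.get_obs();M=R.from_rotvec(o["tool_rot"]).as_matrix()
    c,s=np.cos(v[2]),np.sin(v[2]);D=np.array([[s*-1,c,0],[c,s,0],[0,0,-1]]).T  # tool x=track y, y=track x, z down
    t=T(v,np.array(p)/1e3)
    q=o["tcp_pos"]-[v[0],v[1],0]
    print("t",o["clock"],"track mm",(np.array([c*q[0]+s*q[1],-s*q[0]+c*q[1],q[2]])*1e3).round(1),"F",np.round(o["force"],1))
    print("shift cm",(M.T@(t-o["tcp_pos"])*100).round(2),"turn",R.from_matrix(M.T@D).as_rotvec().round(3),"gap",o["finger_gap"])
if __name__=="__main__": show([float(a) for a in sys.argv[1:4]])
E
python3 go.py -85 -222 140
python3 -m handwheel '[45,-21,5,0,0,-1.27,0, 45,-21,5,0,0,-1.27,0, 45,-21,5,0,0,-1.27,0, 45,-21,5,0,0,-1.27,0, 45,-21,5,0,0,-1.27,0]' 40
python3 go.py -85 -222 140
```

```text
t 0.1 track mm [-457.9 -561.2  241.9] F [-0.7  0.8  0.3]
shift cm [ 45.64 -21.41  10.21] turn [-1.000e-03 -1.000e-03 -1.271e+00] gap 0.08539939945442221
clock: 0.6
tcp_pos: [0.3554, -0.2828, 0.217]
tool_rot: [-2.652, -1.684, 0.0]
force: [0.5, -0.4, 0.2]
finger_gap: 0.0123
t 0.6 track mm [-272.5 -392.8  217. ] F [ 0.5 -0.4  0.2]
shift cm [24.11  7.89  7.7 ] turn [-0.    -0.    -0.516] gap 0.012264545213864681
```

```bash

python3 -m handwheel '[24.1,7.9,6,0,0,-0.516,0, 24.1,7.9,6,0,0,-0.516,0, 24.1,7.9,6,0,0,-0.516,0, 24.1,7.9,6,0,0,-0.516,0, 24.1,7.9,6,0,0,-0.516,0]' 40
python3 -m handwheel '[0,0,0,0,0,0,0, 0,0,0,0,0,0,0, 0,0,0,0,0,0,0]'
python3 go.py -85 -222 55
```

```text
clock: 1.1
tcp_pos: [0.5234, -0.1066, 0.1591]
tool_rot: [-2.138, -2.302, 0.0]
force: [0.9, -1.2, 0.5]
finger_gap: -0.0001
clock: 1.4
tcp_pos: [0.522, -0.109, 0.1598]
tool_rot: [-2.142, -2.298, 0.001]
force: [0.2, -0.3, 0.8]
finger_gap: 0.0001
t 1.4 track mm [ -93.2 -232.3  159.8] F [ 0.2 -0.3  0.8]
shift cm [ 1.04  0.81 10.48] turn [-0.     0.    -0.006] gap 6.117324983588248e-05
```

```bash

python3 -m handwheel '[0.8,0.8,5,0,0,-0.006,0, 0.8,0.8,9,0,0,-0.006,0, 0.8,0.8,9,0,0,-0.006,0, 0.8,0.8,9,0,0,-0.006,0]'
python3 go.py -85 -222 42
python3 - <<'E'
from bench import ctrl
import cv2,numpy as np
a=ctrl.read_camera("scene")[120:220,222:322,::-1];b=ctrl.read_camera("side")[100:240,150:290,::-1]
f=lambda a,s:cv2.resize(a,(s,s),interpolation=cv2.INTER_CUBIC)
cv2.imwrite("pics/d1.png",np.hstack([f(a,400),f(b,400)]))
E
```

```text
clock: 1.8
tcp_pos: [0.5294, -0.1008, 0.0709]
tool_rot: [-2.136, -2.303, 0.001]
force: [0.5, -0.8, 1.0]
finger_gap: 0.0002
t 1.8 track mm [ -85.1 -224.7   70.9] F [ 0.5 -0.8  1. ]
shift cm [0.27 0.01 2.89] turn [-0.    -0.    -0.001] gap 0.00017718948279598007
```

View pics/d1.png

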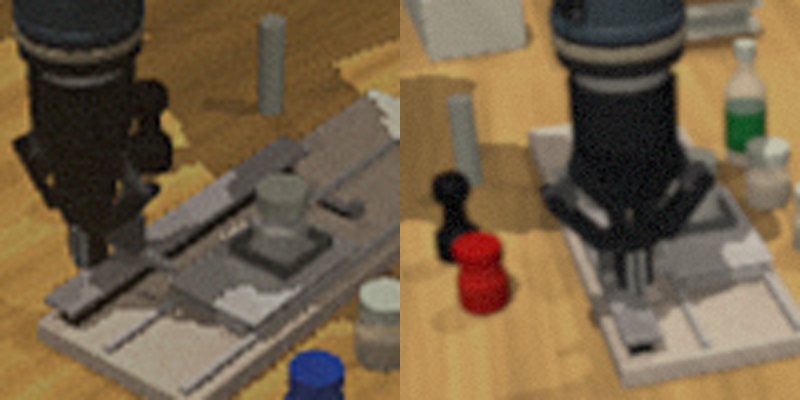

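The closed fingers are over the bar, behind the tab and centred. Now pressing down.

```bash

python3 -m handwheel '[0,0,1,0,0,0,0, 0,0,1.7,0,0,0,0, 0,0,1.9,0,0,0,0, 0,0,1.9,0,0,0,0]'
python3 go.py -85 -222 40
python3 -m handwheel '[0,0,0.4,0,0,0,0, 0,0,0.8,0,0,0,0, 0,0,0.8,0,0,0,0, 0,0,0.8,0,0,0,0]'
python3 go.py -85 -222 40
```

```text
clock: 2.3
tcp_pos: [0.5299, -0.1, 0.0506]
tool_rot: [2.134, 2.305, -0.0]
force: [0.4, -1.0, 2.2]
finger_gap: 0.0002
t 2.3 track mm [ -84.5 -223.9   50.6] F [ 0.4 -1.   2.2]
shift cm [ 0.2  -0.05  1.06] turn [-0.  0.  0.] gap 0.00022670280727803428
clock: 2.7
tcp_pos: [0.5301, -0.1, 0.0428]
tool_rot: [2.134, 2.305, 0.0]
force: [-0.2, -1.5, 5.5]
finger_gap: -0.0001
t 2.7 track mm [ -84.4 -223.9   42.8] F [-0.2 -1.5  5.5]
shift cm [ 0.19 -0.06  0.28] turn [0.    0.    0.001] gap -0.00013434130123078598
```

```bash

python3 -m handwheel '[0,0,0.25,0,0,0,0, 0,0,0.25,0,0,0,0, 0,0,0.25,0,0,0,0]'
python3 -m handwheel '[0.7,0,0,0,0,0,0, 1.4,0,0,0,0,0,0, 2.1,0,0,0,0,0,0, 2.8,0,0,0,0,0,0, 3.4,0,0,0,0,0,0]'
python3 go.py -85 -4 40
```

```text
clock: 3.0
tcp_pos: [0.5301, -0.1, 0.0404]
tool_rot: [2.134, 2.305, 0.0]
force: [-0.1, -1.8, 6.0]
finger_gap: 0.0004
clock: 3.5
tcp_pos: [0.5277, -0.0664, 0.0406]
tool_rot: [2.134, 2.304, -0.001]
force: [0.3, -7.5, 6.5]
finger_gap: 0.0
t 3.5 track mm [ -84.2 -190.3   40.6] F [ 0.3 -7.5  6.5]
shift cm [18.63 -0.08  0.03] turn [0.001 0.002 0.   ] gap 3.1834401753471725e-05
```

```bash

python3 -m handwheel '[0.6,0,0,0,0,0,0, 1.2,0,0,0,0,0,0, 1.8,0,0,0,0,0,0, 2.4,0,0,0,0,0,0, 3,0,0,0,0,0,0]'
python3 go.py -85 -4 40
```

```text
clock: 4.0
tcp_pos: [0.5254, -0.0366, 0.0406]
tool_rot: [2.134, 2.304, -0.001]
force: [1.3, -7.3, 7.5]
finger_gap: 0.0002
t 4.0 track mm [ -84.2 -160.4   40.6] F [ 1.3 -7.3  7.5]
shift cm [15.64 -0.08  0.03] turn [0.001 0.002 0.   ] gap 0.00023042023822986257
```

```bash

python3 -m handwheel '[0.5,0,0.05,0,0,0,0, 1,0,0.1,0,0,0,0, 1.5,0,0.1,0,0,0,0, 2,0,0.1,0,0,0,0, 2.6,0,0.1,0,0,0,0]'
python3 go.py -85 -4 40
```

```text
clock: 4.5
tcp_pos: [0.5234, -0.0108, 0.0396]
tool_rot: [2.134, 2.303, -0.001]
force: [0.6, -7.3, 6.9]
finger_gap: 0.0
t 4.5 track mm [ -84.2 -134.5   39.6] F [ 0.6 -7.3  6.9]
shift cm [13.05 -0.08 -0.07] turn [ 0.001  0.002 -0.   ] gap 1.8654211924973238e-05
```

```bash

python3 -m handwheel '[0.7,0,0,0,0,0,0, 1.4,0,0,0,0,0,0, 2.1,0,0,0,0,0,0, 2.8,0,0,0,0,0,0, 3.5,0,0,0,0,0,0]'
python3 go.py -85 -4 40
python3 - <<'E'
from bench import ctrl
import cv2,numpy as np
a=ctrl.read_camera("scene")[110:210,232:332,::-1];b=ctrl.read_camera("side")[100:240,150:290,::-1]
f=lambda a,s:cv2.resize(a,(s,s),interpolation=cv2.INTER_CUBIC)
cv2.imwrite("pics/d2.png",np.hstack([f(a,400),f(b,400)]))
E
```

```text
clock: 5.0
tcp_pos: [0.5206, 0.0243, 0.0395]
tool_rot: [2.134, 2.304, -0.001]
force: [-0.2, -6.8, 8.0]
finger_gap: -0.0003
t 5.0 track mm [-84.3 -99.3  39.5] F [-0.2 -6.8  8. ]
shift cm [ 9.53 -0.07 -0.06] turn [0.001 0.002 0.   ] gap -0.00029236974001336336
```

View pics/d2.png

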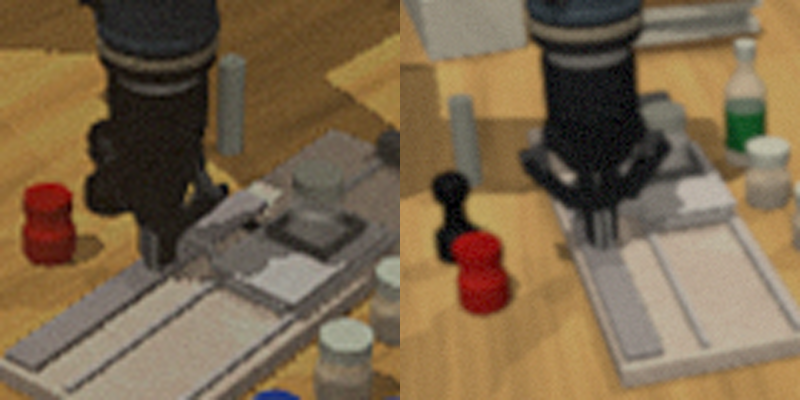

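The carriage is over the pin, with the bar down and the jar seated. I'll keep pushing and slow down near the end.

```bash

python3 -m handwheel '[0.7,0,0,0,0,0,0, 1.4,0,0,0,0,0,0, 2.1,0,0,0,0,0,0, 2.8,0,0,0,0,0,0, 3.5,0,0,0,0,0,0]'
python3 -m handwheel '[0.7,0,0,0,0,0,0, 1.4,0,0,0,0,0,0, 2.1,0,0,0,0,0,0, 2.8,0,0,0,0,0,0, 3.5,0,0,0,0,0,0]'
python3 go.py -85 -4 40
```

```text
clock: 5.6
tcp_pos: [0.5179, 0.0592, 0.0395]
tool_rot: [2.134, 2.304, -0.001]
force: [0.2, -8.5, 7.8]
finger_gap: -0.0003
clock: 6.1
tcp_pos: [0.5152, 0.0941, 0.0395]
tool_rot: [2.134, 2.304, -0.001]
force: [1.5, -7.1, 7.6]
finger_gap: -0.0001
t 6.1 track mm [-84.4 -29.2  39.5] F [ 1.5 -7.1  7.6]
shift cm [ 2.52 -0.06 -0.06] turn [0.001 0.001 0.   ] gap -0.00012745770633641938
```

```bash

python3 -m handwheel '[0.4,0,0,0,0,0,0, 0.8,0,0,0,0,0,0, 1.2,0,0,0,0,0,0, 1.6,0,0,0,0,0,0, 2,0,0,0,0,0,0]'
python3 go.py -85 4 40
```

```text
clock: 6.6
tcp_pos: [0.5136, 0.1139, 0.0394]
tool_rot: [2.134, 2.304, -0.001]
force: [0.7, -6.4, 7.3]
finger_gap: 0.0002
t 6.6 track mm [-84.5  -9.4  39.4] F [ 0.7 -6.4  7.3]
shift cm [ 1.34 -0.05 -0.06] turn [0.    0.001 0.   ] gap 0.0002080280426845902
```

```bash

python3 -m handwheel '[0.2,0,0,0,0,0,0, 0.4,0,0,0,0,0,0, 0.6,0,0,0,0,0,0, 0.8,0,0,0,0,0,0]'
python3 -m handwheel '[0.15,0,0,0,0,0,0, 0.3,0,0,0,0,0,0, 0.3,0,0,0,0,0,0]'
python3 go.py -85 4 40
```

```text
clock: 7.0
tcp_pos: [0.513, 0.1219, 0.0394]
tool_rot: [2.134, 2.304, -0.001]
force: [-0.1, -6.7, 7.7]
finger_gap: 0.0002
clock: 7.3
tcp_pos: [0.5127, 0.125, 0.0394]
tool_rot: [2.134, 2.304, -0.001]
force: [0.7, -5.6, 7.2]
finger_gap: -0.0001
t 7.3 track mm [-84.5   1.7  39.4] F [ 0.7 -5.6  7.2]
shift cm [ 0.23 -0.05 -0.06] turn [0.    0.001 0.   ] gap -6.983558954397616e-05
```

No end contact yet, so I'm creeping forward.

```bash

for i in 1 ; do python3 -m handwheel '[0.1,0,0,0,0,0,0, 0.2,0,0,0,0,0,0, 0.2,0,0,0,0,0,0]'; done
python3 -m handwheel '[0.1,0,0,0,0,0,0, 0.2,0,0,0,0,0,0, 0.2,0,0,0,0,0,0]'
python3 go.py -85 4 40
```

```text
clock: 7.6
tcp_pos: [0.5126, 0.1262, 0.0394]
tool_rot: [2.134, 2.303, -0.002]
force: [0.2, -12.5, 7.8]
finger_gap: -0.0001
clock: 7.9
tcp_pos: [0.5125, 0.1264, 0.0395]
tool_rot: [2.133, 2.299, -0.006]
force: [1.2, -28.7, 12.7]
finger_gap: -0.0001
t 7.9 track mm [-84.6   3.1  39.5] F [  1.2 -28.7  12.7]
shift cm [ 0.09 -0.04 -0.05] turn [ 0.     0.006 -0.002] gap -6.455277596477326e-05
```

Firm contact with the end block (29 N). I'll back off a little with the bar still held, then lift.

```bash

python3 -m handwheel '[-0.3,0,0,0,0,0,0, -0.6,0,0,0,0,0,0, -1,0,0,0,0,0,0, -1,0,0,0,0,0,0]'
python3 -m handwheel '[0,0,-0.5,0,0,0,0, 0,0,-1,0,0,0,0, 0,0,-1.5,0,0,0,0, 0,0,-2.2,0,0,0,0, 0,0,-3,0,0,0,0]'
python3 -m handwheel '[-1,0,-3,0,0,0,0, -3,0,-6,0,0,0,0, -6,0,-9,0,0,0,0, -12,0,-12,0,0,0,0, -16,0,-14,0,0,0,0]'
python3 -m handwheel '[-4,0,-2,0,0,0,0, -8,-4,-3,0,0,0,0, -8,-8,-3,0,0,0,0, -8,-8,-3,0,0,0,0]'
python3 go.py -85 4 40
python3 - <<'E'
from bench import ctrl
import cv2,numpy as np
a=ctrl.read_camera("scene")[120:220,242:362,::-1];b=ctrl.read_camera("side")[110:240,160:316,::-1]
f=lambda a:cv2.resize(a,(480,400),interpolation=cv2.INTER_CUBIC)
cv2.imwrite("pics/e.png",cv2.resize(np.hstack([f(a),f(b)]),(800,333)))
E
```

```text
clock: 8.3
tcp_pos: [0.5133, 0.1197, 0.0396]
tool_rot: [-2.134, -2.305, -0.002]
force: [-0.3, 2.1, 6.6]
finger_gap: 0.0003
clock: 8.8
tcp_pos: [0.5126, 0.1193, 0.0695]
tool_rot: [-2.134, -2.305, 0.001]
force: [0.1, -0.5, 0.0]
finger_gap: 0.0001
clock: 9.3
tcp_pos: [0.5242, -0.0308, 0.2056]
tool_rot: [2.133, 2.306, 0.001]
force: [0.9, 0.2, -0.1]
finger_gap: -0.0001
clock: 9.7
tcp_pos: [0.4465, -0.1167, 0.2345]
tool_rot: [-2.137, -2.301, 0.002]
force: [0.8, -0.2, 0.6]
finger_gap: 0.0
t 9.7 track mm [-169.  -234.2  234.5] F [ 0.8 -0.2  0.6]
shift cm [23.84  8.37 19.44] turn [-0.002 -0.    -0.003] gap 3.875248284399122e-05
```

View pics/e.png

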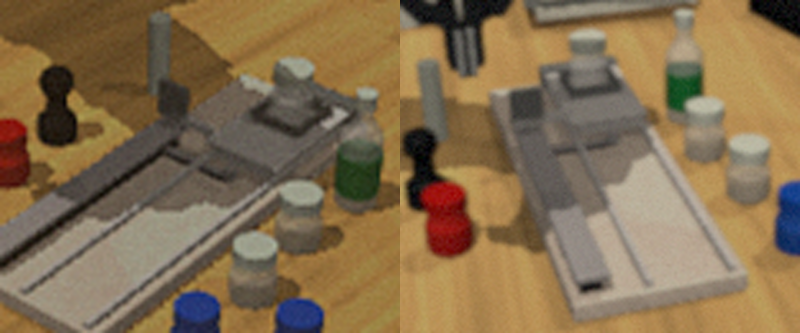

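The carriage is at the end block with the jar upright in its seat. The bar's near corner is back at side pixel (229, 220), where it was before pressing, so the pin is up. The neighbouring things look undisturbed. Handing in.

```bash
python3 -c "
from bench import ctrl
print(ctrl.sign_off())"
```

```text
the job is handed in; nothing more can be done
None
```

The sample jar is across: the carriage is home against the end block, the release bar is up again, and the job was handed in at about 10 s. `sign_off` reports no verdict.

**What I did:** I pressed the bar about 12–13 mm down with the shut fingers, judged from the tool height. I then slid the fingers along the bar and pushed the tab with their sides until the force rose to 29 N at the end block. I backed off 7 mm with the bar still held, then lifted clear.

**Last checks:**
- **Bar:** its near corner is back at its starting pixel in the side view, so it is up. The pin itself was not clearly visible; I inferred it from the bar, which is one piece with it.
- **Carriage and jar:** the last picture shows the carriage at the end block and the jar upright in its seat, judged by eye.
- **Other things:** the stamp, glue stick, sanitiser and spare jars looked undisturbed. The pen and phone were outside the last crop, but the arm never came low near them.
- **Robot:** the tool is clear of everything, with contact force near zero.

The only disagreement was in the track fit, which had leftovers of up to 2 pixels (a few mm). That did not matter on the 30 mm wide bar.

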